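# Hang the bracket on the locking peg and latch the keeper

### The arm

A 7-joint arm with a two-finger parallel gripper is mounted at the origin on the work surface. World frame = base frame: x ahead of the robot, y to its left, z up, the work surface at z = 0. Lengths are in m, angles in degrees, forces in N, time in s.
With the tool pointing down it reaches from about 0.425 to 0.825 m from the base axis. Payload 3.6 kg.
Tool frame: the origin (TCP) lies at the very end of the fingers, on their centre line; the grasp point (between the pads) lies manip.tcp_to_grasp behind it (manip.tcp_to_grasp is the distance from the TCP to the grasp point, in m); z points along the fingers, y is the line along which they close (so a half turn about z gives the same grasp; the last joint's range is limited). The gripper opens to 93 mm and grips with 3 to 60 N. Pads are 15 mm wide; open, the fingers measure 128 mm over their backs; the gripper's body (75 mm by 188 mm) begins 65 mm behind the grasp point.
Start: joints at [63.684, 35.231, -0.722, 81.555, 0.464, 63.22, -2.315], TCP at [0.273, -0.59, 0.219] pointing down, gripper open.
Joint ranges: [-178.69, 178.69], [-17.37, 117.87], [-77.05, 75.6], [15.02, 138.74], [-78.02, 258.01], [0.78, 113.62], [-162.83, 162.83]. Speed limits (degrees/s): [159.86, 159.86, 180, 180, 180, 180, 180].

### API

Orientations are given as a 3x3 rotation matrix whose columns are the frame's x, y, z axes.
In Python, from station import manip gives the robot as it stands. The module is installed in compiled form; this text tells all that it offers.
- The arm moves only by the shell command python3 -m crank 'ROWS' [OPENING] [FORCE]. ROWS is JSON, a list of rows, each an object of numbers: "tx", "ty", "tz": the shift along the world's x, y, z in mm; "wx", "wy", "wz": the turn, a rotation vector about the world's x, y, z in rad. In form: [{"tx": .., "ty": .., "tz": .., "wx": .., "wy": .., "wz": ..}, ...]. A call has 1 to 5 rows; each row shifts and turns the commanded pose from where the row before left it; what a row does not reach is not made up. A row lasts 1/8 s, in which the tool goes at most 62.5 mm and 10.7 degrees, less where a joint would pass 70% of its speed; a pose out of reach is approached as far as the arm can. A call is refused whole if a number of a shift passes 62.5 or a number of a turn 0.188, either way. A call with a gripper value outside its range is refused whole. OPENING is the closure, from -1 (fully open) to 1 (shut), set as the call begins (- or left out, the last holds). The fingers move at their own pace and stop on an object; FORCE is the grip in N (left out, the last holds). Time passes only in rows, so rows that do not move let the fingers close. It gives the time, the measured TCP pose, the force, the opening and the grip force at its end, in the units of the state.
- manip.state(): the state, without advancing time (a new reading comes with each control period).
- manip.camera(name): name is "side" or "top"; returns (picture, depth): 400x640x3 uint8, red, green, blue; 400x640 float32, m along the optical axis (not along the pixel's ray), 0 where there is no reading.
- manip.camera_model(name): a dict with "vfov" (degrees; the focal length in pixels is half the picture's height over the tangent of half this angle, whatever the lens; pixels are square), "cx", "cy" (the principal point, pixels), "world_to_cam" (4x4, takes a point from world to camera coordinates). Camera axes: x right, y down, z forward; pixel columns grow to the right and rows downward; lengths in m; the calibration is good to about 2 mm. A picture is of the moment at which its call begins. camera_model takes no time and is no camera call.
- manip.hand_in(): hands the job in; it is judged then, once.
Trained networks look in the newest picture that a camera, given by its name, has taken for a name from the list of things; names that differ only in an ending like _2 or _b are one class to them, and where a whole thing is asked for, a point or a joint stands for the part that bears it (a point fixed in the world has none). Each returns a list of dicts, best first, with "score" (0 to 1); they miss things now and then, are a little off and sometimes report something else, mostly with a low value. They report only what shows in the picture. A call takes as long as a camera call. They do not tell look-alikes from the thing itself.
- manip.recognise(camera, name): "location" ([column, row] in pixels, amid what is visible of it).
The state is a dict: "t": time; "joints": joint angles; "dq": joint speeds; "effort": joint torques, N m; "tool_pos": TCP position; "orientation": TCP orientation; "contact_force": force on the tool from outside, world axes, zero at the start; "ft_torque": the same for the moment, N m; "finger_gap": opening from 0.0 (shut) to 1.0 (fully open); "grasp_force": force on a finger pad.
Only numpy, scipy, OpenCV 4.12 (cv2) and the standard library are available. Lean on these libraries where they do the work, as an engineer would, in place of code of your own. Each camera call takes 0.05 s, during which the arm holds its last target. There are 200 camera calls.

### The job

Take the blue bracket out of the wooden slot block and hang it by its window on the twin-rod peg of the red stand. Then press the yellow pad of the stand's sprung keeper lever gently down until its catch holds it, so that the keeper's nose stands up in front of the bracket; do not force the lever hard against its stop, and leave the other things as they are.

Things in the scene. Friction and masses are not known exactly. Their poses are not given: they have to be found in the camera images.
- stand: Red locking-peg stand fixed to the bench, base plate 110 x 250 x 12. Origin on the bench under its post (46 x 28, top at z 154). The peg points along its +y: two level steel rods, 10 diameter, side by side (30 wide over both), from the post out to y = +86, tops at z 150. The keeper lever's front arm lies between and under the rods (down to z 117); the window goes over all.
- peg_mid (a point): Point on top of the rods, midway between them, 48 out from the stand's origin along its +y: a good place for the bracket to hang
- cheeks (a point): Middle of the upper edges (z 128) of two red upright cheek plates beside the lever's tail, stand x within 23, y from -54 to -90. The catch hidden between them is set at a different height every time, not measurable: it locks at a lever angle somewhere from 0.27 to 0.43, and a hard bumper stops the lever only about 0.03 rad past that (at 0.30 to 0.46). Feel for it: no fixed depth suits all
- hinge (a point): Centre of the lever's level hinge in the post, along the stand's x axis, 125 above the bench. It does not move with the lever
- keeper (a joint): Angle (rad) of the keeper lever about its hinge. 0 = unlatched, tail raised, held by a return spring; positive = tail pressed down, nose up. Latched, it stays above 0.25 when let go; otherwise it springs back to 0
- pad_top (a point): Centre of the top of the yellow pad (34 x 34, 8 thick) on the lever's tail, about 120 from the hinge towards the stand's -y, moving with the lever. At joint 0 it is 42 above the hinge, sloping up 0.31 rad outwards. Push down with closed fingertips: 5 N at first, 10 to 17 N over the pawl, then a drop to 7 to 10 N; the catch locks about 0.1 rad after the drop, then the bumper. Over 35 N damages it
- nose_tip (a point): Top of the yellow nose at the front end of the keeper lever, between the rods' ends (stand y = +86): just below the rods' tops when unlatched, about 20 or more above them when latched
- bracket: Blue flat steel bracket, 84 wide (x), 8 thick (y), 160 tall (z), 0.2 to 0.45 kg, upright in one of the two slots, underside 10 above the bench, 1.5 play each side. Origin at the centre of its underside. A rectangular window (eye) 50 wide x 44 high lies 66 to 110 above the underside; the 50 of solid plate above it can be gripped across the thickness from above
- eye (a point): Middle of the upper edge of the bracket's window, 110 above its underside: this edge rests on the rods when it hangs
- rack: Wooden slot block fixed to the bench, 110 x 170, two open-ended slots 11 wide running along its x, at y = -45 and +45; slot floor at z 10, walls 14 thick up to z 55. Origin on the bench under its centre
- blank: Bystander: dark steel plate without a window, 84 x 8 x 160, 0.3 kg, standing in the other slot
- red_bottle: Bystander: red bottle, 44 diameter, 110 high, origin at the centre of its underside
- jar: Bystander: clear jar with a red lid, 80 diameter, 100 high, origin at the centre of its underside
Mind the look-alikes: they are no part of the job. What is shaped like the bracket but orange is not meant.

How it is judged:
By the outcome, as a careful person would: the job done as asked, in the order asked, and still so for the second after the job is handed in, with the robot touching nothing.
It also fails if it takes over 58 s, if anything falls off the work surface, if the arm or the gripper's body presses on something with over 40 N, if the wrist force passes 120 N, or if a joint passes its speed limit or range.

## Working session

There is one attempt and no reset: what is moved stays moved. The work goes in short steps, Python scripts to look and compute and a shell command to move; the robot and the scene stay as the last step left them, time stands still between calls to the robot, and variables do not carry over. Pictures are saved under pics/ and viewed, at most 10 in all, crops included, and the job is handed in when it is done.

```bash
mkdir -p pics; cat > h.py <<'E'
import numpy as np, cv2
from station import manip
def cam(n):
    p,d=manip.camera(n); m=manip.camera_model(n); return p,d,m
def back(m,d,u,v,shape=(400,640)):
    f=shape[0]/2/np.tan(np.radians(m["vfov"])/2)
    z=d; c=np.stack([(u-m["cx"])/f*z,(v-m["cy"])/f*z,z,np.ones_like(z)],-1)
    return (c@np.linalg.inv(np.array(m["world_to_cam"])).T)[...,:3]
def cloud(n):
    p,d,m=cam(n); v,u=np.mgrid[:400,:640].astype(float); 
    P=back(m,d.astype(float),u,v); P[d==0]=np.nan; return p,P,m
E
python3 - <<'E'
from h import *
ps=[]
for n in("side","top"):
    p,P,m=cloud(n); np.save(n+".npy",P); cv2.imwrite(f"{n}.png",p[...,::-1]); cv2.imwrite(f"pics/{n}0.png",p[...,::-1])
    print(n,m["vfov"],m["cx"],m["cy"],np.round(np.linalg.inv(m["world_to_cam"]),3).tolist())
    for k in["stand","bracket","eye","rack","blank","peg_mid","cheeks","hinge","pad_top","nose_tip","red_bottle","jar"]:
        for r in manip.recognise(n,k)[:3]:
            c,w=map(int,r["location"]); print(k,round(r["score"],2),c,w,np.round(P[min(w,399),min(c,639)],3))
print(manip.state())
E
```

```text
side 43.51536387195348 316.2618863628731 185.55466728846596 [[-0.968, -0.117, 0.222, 0.304], [-0.25, 0.512, -0.822, 0.923], [-0.017, -0.851, -0.525, 0.722], [0.0, 0.0, 0.0, 1.0]]
stand 0.87 341 182 [ 0.523 -0.126  0.071]
bracket 0.83 231 263 [0.642 0.281 0.123]
eye 0.85 307 255 [0.51  0.237 0.132]
eye 0.8 229 265 [0.645 0.284 0.119]
eye 0.23 342 178 [ 0.52  -0.123  0.085]
rack 0.65 316 297 [0.49  0.253 0.046]
blank 0.77 322 224 [0.504 0.146 0.138]
peg_mid 0.71 339 180 [ 0.528 -0.126  0.076]
cheeks 0.89 343 181 [ 0.518 -0.127  0.074]
hinge 0.59 340 180 [ 0.525 -0.122  0.079]
pad_top 0.72 345 132 [ 0.601 -0.557 -0.   ]
nose_tip 0.63 382 238 [0.393 0.063 0.061]
nose_tip 0.61 347 131 [ 0.532 -0.239  0.158]
nose_tip 0.52 315 298 [0.492 0.252 0.042]
red_bottle 0.76 385 236 [0.387 0.062 0.066]
red_bottle 0.22 306 255 [0.511 0.24  0.134]
jar 0.7 349 135 [ 0.523 -0.222  0.156]
jar 0.68 255 203 [0.698 0.016 0.074]
top 52.48863297474861 315.9497361422066 198.1283431788451 [[0.015, -0.99, 0.142, 0.422], [-1.0, -0.016, -0.007, -0.018], [0.009, -0.142, -0.99, 1.143], [0.0, 0.0, 0.0, 1.0]]
stand 0.
[... 813 characters left out ...]
96]), 'dq': array([-0.09104938,  0.01734362, -0.05370854, -0.03862812, -0.00130458,
        0.11761417, -0.05713721]), 'effort': array([-1.21350545e-04, -4.58820248e+01,  2.08775480e-01, -1.66030043e+01,
       -6.11449219e-02,  1.31794417e-02,  1.95609817e-05]), 'tool_pos': array([ 0.27262532, -0.5900124 ,  0.21864086]), 'orientation': array([[ 9.07763583e-01,  4.19482154e-01, -9.71933371e-06],
       [ 4.19482153e-01, -9.07763581e-01,  6.72651560e-05],
       [ 1.93936753e-05, -6.51379461e-05, -9.99999998e-01]]), 'contact_force': array([-1.02777336, -1.11807991,  0.88385165]), 'ft_torque': array([-0.00171768, -0.01391539,  0.01617308]), 'grasp_force': 0.0, 'finger_gap': 1.0011253677264724}
```

View pics/side0.png

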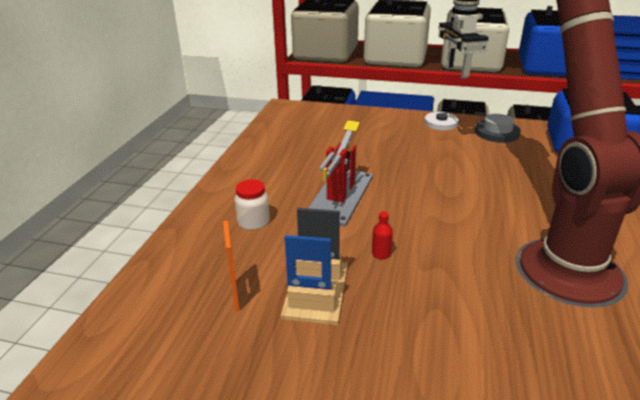

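View pics/top0.png

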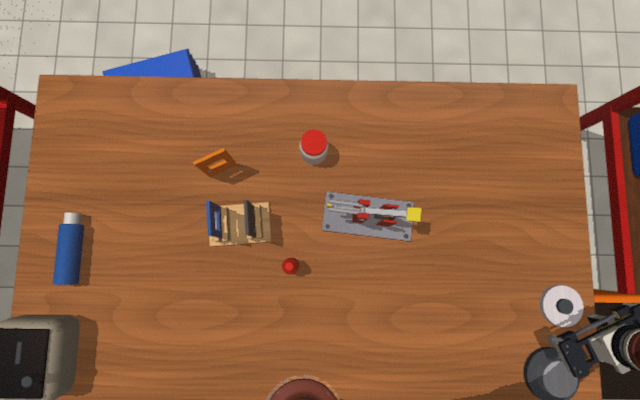

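Side view: the blue bracket with a window is at (308,262), the dark blank behind it at (320,232), and an orange look-alike at (231,263). Top view: bracket (214,219), blank (250,219), orange (215,161), stand peg pointing left from (362,213) to (330,206), and the yellow pad at (414,214). The blue one in the block fits the description. I'll confirm that in a crop while I fit the poses.

```bash
cat > fit.py <<'E'
from h import *
def rect(P2):
    r=cv2.minAreaRect((P2*1000).astype(np.float32)); b=cv2.boxPoints(r); return np.round(r[0],1),np.round(r[1],1),round(r[2],2)
for n in("side","top"):
    P=np.load(n+".npy"); p=cv2.imread(n+".png"); hsv=cv2.cvtColor(p,cv2.COLOR_BGR2HSV); H,S,V=[hsv[...,i].astype(int) for i in range(3)]
    X,Y,Z=P[...,0],P[...,1],P[...,2]
    box=lambda a,b,c,d,e,f:(X>a)&(X<b)&(Y>c)&(Y<d)&(Z>e)&(Z<f)
    m=(H>100)&(H<125)&(S>120)&box(.4,.6,.15,.33,.03,.2); Q=P[m]
    print(n,"blue",m.sum(),Q.min(0),Q.max(0),rect(Q[:,:2])); 
    t=Q[Q[:,2]>.158]; print(" topedge",len(t),t.mean(0),rect(t[:,:2]),np.percentile(t[:,2],[5,50,95]))
    if n=="side":
        c=Q.mean(0);w=np.linalg.svd(Q-c)[2]; print(" plane n",w[2],"c",c)
    m=(H>20)&(H<35)&(S>150)&(V>120)&box(.4,.7,-.35,.05,.08,.25); Q=P[m]
    for a,b,l in((-.35,-.18,"pad"),(-.1,.05,"nose")):
        q=Q[(Q[:,1]>a)&(Q[:,1]<b)]
        if len(q): print(" ",l,len(q),q.mean(0),rect(q[:,:2]),q[:,2].min(),q[:,2].max())
    m=((H<8)|(H>172))&(S>150)&box(.42,.62,-.3,.05,.1,.25);Q=P[m]; print(" red",len(Q),Q.mean(0),rect(Q[:,:2]))
    for a,b in((.118,.135),(.145,.165)):
        q=Q[(Q[:,2]>a)&(Q[:,2]<b)]; print("  ",a,len(q),q.mean(0) if len(q) else 0, rect(q[:,:2]) if len(q)>3 else 0)
    m=(S<70)&box(.42,.62,-.13,.05,.135,.16);q=P[m]; print(" rods",len(q)); 
    if len(q)>5: print(rect(q[:,:2]),q[:,2].mean())
    m=box(.42,.65,-.35,.05,.006,.018)&(S<90);q=P[m]; print(" base",len(q),rect(q[:,:2]),q[:,2].mean())
    m=box(.4,.6,.09,.33,.048,.062)&(H>8)&(H<25);q=P[m]; print(" rackwalls",len(q),rect(q[:,:2]))
    m=(S<90)&(V<110)&box(.4,.6,.09,.19,.1,.19);q=P[m];print(" blank",len(q),rect(q[:,:2]),q[:,2].max())
E
python3 fit.py
python3 - <<'E'
import cv2,numpy as np
a=cv2.imread("side.png")[120:340,210:410]; b=cv2.imread("top.png")[140:260,190:440]
a=cv2.resize(a,(400,440),interpolation=2); b=cv2.resize(b,(400,192),interpolation=2)
o=np.zeros((440,800,3),np.uint8); o[:,:400]=a
t=cv2.imread("top.png"); o[:220,400:]=cv2.resize(t[190:250,195:305],(400,220),interpolation=2); o[220:,400:]=cv2.resize(t[185:246,318:429],(400,220),interpolation=2)
cv2.imwrite("pics/crop1.png",o)
E
```

```text
side blue 1613 [0.46664322 0.1500153  0.05348319] [0.54954012 0.24460276 0.17226434] (array([511.1, 195.6]), array([82.9, 93.8]), 4.19)
 topedge 345 [0.50649462 0.23666948 0.16588431] (array([508.2, 235.5]), array([82.7, 11.6]), 7.07) [0.15887073 0.16673074 0.17067386]
 plane n [ 0.09392182 -0.99557757 -0.00199634] c [0.50759599 0.2373471  0.12511136]
  pad 123 [ 0.52438703 -0.25784136  0.16591623] (array([ 525.3, -258.7]), array([35.7, 34.5]), 83.04) 0.15697270563657895 0.17359397453072112
  nose 36 [ 0.548043   -0.05168241  0.13411585] (array([548.6, -53.9]), array([4.8, 9.9]), 12.63) 0.11747543738731403 0.1466275061107427
 red 315 [ 0.52787182 -0.15587482  0.12673599] (array([ 534.4, -175.8]), array([105.4,  48.2]), 83.85)
   0.118 86 [ 0.52584412 -0.17551723  0.12570945] (array([ 534.3, -175.9]), array([105.4,  47.4]), 83.35)
   0.145 81 [ 0.53714013 -0.13737141  0.15161365] (array([ 537.1, -140.3]), array([30.9, 46.2]), 81.31)
 rods 156
(array([543.1, -90. ]), array([79.4, 33.6]), 89.59) 0.14736258948431433
 base 1153 (array([ 534.9, -169.1]), array([254.7, 112.2]), 83.66) 0.011
[... 640 characters left out ...]
5]), array([5.4, 7.3]), 46.62) 0.14440402735428148 0.15007244305835787
 red 220 [ 0.5339463  -0.17101332  0.13844027] (array([ 534.9, -178. ]), array([103.8,  45.8]), 83.81)
   0.118 83 [ 0.53087145 -0.20673451  0.12773668] (array([ 534.9, -178.1]), array([103.6,  45.8]), 83.79)
   0.145 103 [ 0.53829634 -0.14123343  0.15491467] (array([ 539. , -141.5]), array([27.4, 45.1]), 82.86)
 rods 235
(array([544.5, -89.6]), array([33. , 79.3]), 0.87) 0.1493446438294349
 base 2177 (array([ 536.1, -170.7]), array([249.4, 109.9]), 83.79) 0.012650608140298083
 rackwalls 442 (array([508.3, 189.4]), array([ 89.9, 129.9]), 5.6)
 blank 146 (array([513. , 143.2]), array([82.8,  6.5]), 5.43) 0.1736808643746277
```

View pics/crop1.png

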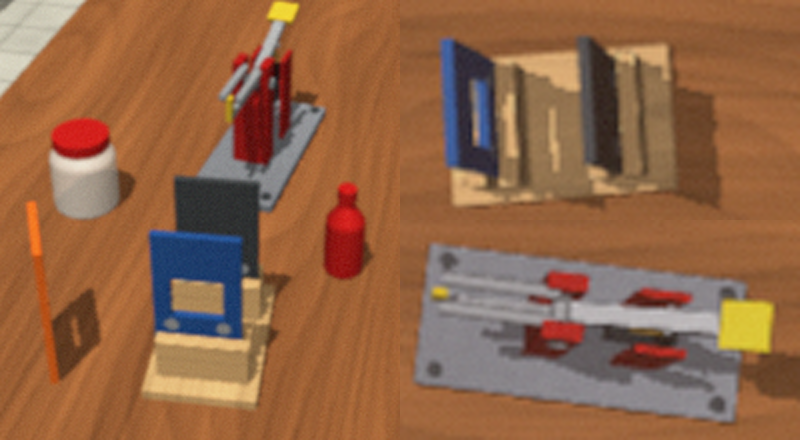

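The crop confirms it: the upright blue plate with the window, in the end slot of the block, is the bracket. The orange one stands on its own on the bench. Fitted values:
- **Bracket:** about (509.5, 233.3), yaw +5.5°.
- **Stand:** origin about (539, -141), yaw about -6.1°, peg_mid about (544, -93).

Next I'll move to above the bracket.

```bash
python3 -c "
from station import manip; print(manip.tcp_to_grasp)"
python3 -m crank '[{"tx":35,"ty":45,"tz":16,"wz":-0.068},{"tx":35,"ty":45,"tz":16,"wz":-0.068},{"tx":35,"ty":45,"tz":16,"wz":-0.068},{"tx":35,"ty":45,"tz":16,"wz":-0.068},{"tx":35,"ty":45,"tz":16,"wz":-0.068}]' -1
python3 -m crank '[{"tx":10,"ty":59},{"tx":10,"ty":59},{"tx":10,"ty":59},{"tx":10,"ty":59},{"tx":10,"ty":59}]'
python3 -m crank '[{"tx":2,"ty":59},{"tx":2,"ty":59},{"tx":2,"ty":59},{"tx":2,"ty":59},{"tx":2,"ty":59}]'
```

```text
0.0188validation failed for argument at $[0]...
validation failed for argument at $[0]...
validation failed for argument at $[0]...
```

```bash
python3 -m crank '[{"tx":35,"ty":45,"tz":16,"wx":0,"wy":0,"wz":-0.068},{"tx":35,"ty":45,"tz":16,"wx":0,"wy":0,"wz":-0.068},{"tx":35,"ty":45,"tz":16,"wx":0,"wy":0,"wz":-0.068},{"tx":35,"ty":45,"tz":16,"wx":0,"wy":0,"wz":-0.068},{"tx":35,"ty":45,"tz":16,"wx":0,"wy":0,"wz":-0.068}]' -1
```

```text
t: 1.92
tool_pos: [0.4487, -0.3635, 0.2994]
orientation: [[0.996, 0.09, 0.001], [0.09, -0.996, -0.0], [0.001, 0.0, -1.0]]
contact_force: [-0.5, 0.4, -0.4]
finger_gap: 0.998
grasp_force: 0.0
```

```bash
python3 -m crank '[{"tx":10,"ty":59,"tz":0,"wx":0,"wy":0,"wz":0},{"tx":10,"ty":59,"tz":0,"wx":0,"wy":0,"wz":0},{"tx":10,"ty":59,"tz":0,"wx":0,"wy":0,"wz":0},{"tx":10,"ty":59,"tz":0,"wx":0,"wy":0,"wz":0},{"tx":10,"ty":59,"tz":0,"wx":0,"wy":0,"wz":0}]'
python3 -m crank '[{"tx":2,"ty":59,"tz":0,"wx":0,"wy":0,"wz":0},{"tx":2,"ty":59,"tz":0,"wx":0,"wy":0,"wz":0},{"tx":2,"ty":59,"tz":0,"wx":0,"wy":0,"wz":0},{"tx":2,"ty":59,"tz":0,"wx":0,"wy":0,"wz":0},{"tx":2,"ty":59,"tz":0,"wx":0,"wy":0,"wz":0}]'
```

```text
t: 2.55
tool_pos: [0.4978, -0.0682, 0.299]
orientation: [[0.996, 0.093, 0.001], [0.093, -0.996, -0.0], [0.001, 0.0, -1.0]]
contact_force: [0.8, 0.1, 0.3]
finger_gap: 0.999
grasp_force: 0.0
t: 3.18
tool_pos: [0.5077, 0.2267, 0.2989]
orientation: [[0.996, 0.092, 0.001], [0.092, -0.996, 0.0], [0.001, 0.0, -1.0]]
contact_force: [1.0, -0.6, 0.2]
finger_gap: 1.002
grasp_force: 0.0
```

```bash
python3 -m crank '[{"tx":2,"ty":6.5,"tz":-20,"wx":0,"wy":0,"wz":0},{"tx":0,"ty":0,"tz":-45,"wx":0,"wy":0,"wz":0},{"tx":0,"ty":0,"tz":-45,"wx":0,"wy":0,"wz":0},{"tx":0,"ty":0,"tz":-38,"wx":0,"wy":0,"wz":0},{"tx":0,"ty":0,"tz":-20,"wx":0,"wy":0,"wz":0}]' 0
python3 -m crank '[{"tx":0,"ty":0,"tz":0,"wx":0,"wy":0,"wz":0},{"tx":0,"ty":0,"tz":0,"wx":0,"wy":0,"wz":0},{"tx":0,"ty":0,"tz":0,"wx":0,"wy":0,"wz":0},{"tx":0,"ty":0,"tz":0,"wx":0,"wy":0,"wz":0},{"tx":0,"ty":0,"tz":0,"wx":0,"wy":0,"wz":0}]' 1 40
```

```text
t: 3.8
tool_pos: [0.5086, 0.2309, 0.1285]
orientation: [[0.996, 0.093, -0.003], [0.093, -0.996, -0.001], [-0.003, 0.001, -1.0]]
contact_force: [-0.3, -0.1, 1.0]
finger_gap: 0.521
grasp_force: 0.0
t: 4.42
tool_pos: [0.5101, 0.2318, 0.1314]
orientation: [[0.996, 0.093, 0.001], [0.093, -0.996, 0.001], [0.001, -0.001, -1.0]]
contact_force: [-0.4, -0.2, 3.0]
finger_gap: 0.084
grasp_force: 40.0
```

```bash
python3 -m crank '[{"tx":0,"ty":0,"tz":20,"wx":0,"wy":0,"wz":0},{"tx":0,"ty":0,"tz":40,"wx":0,"wy":0,"wz":0},{"tx":0,"ty":0,"tz":40,"wx":0,"wy":0,"wz":0},{"tx":0,"ty":0,"tz":45,"wx":0,"wy":0,"wz":0},{"tx":0,"ty":0,"tz":45,"wx":0,"wy":0,"wz":0}]'
python3 - <<'E'
from h import *
n="side"; p,P,m=cloud(n); np.save("side.npy",P)
hsv=cv2.cvtColor(p[...,::-1].copy(),cv2.COLOR_BGR2HSV); H,S=hsv[...,0],hsv[...,1]
M=(H>100)&(H<125)&(S>120)&(P[...,0]>.4)&(P[...,0]<.6)&(P[...,1]>.2)&(P[...,1]<.27)&(P[...,2]>.1); Q=P[M]
print(len(Q),Q.min(0),Q.max(0)); print(np.linalg.svd(Q-Q.mean(0))[2]); print(manip.state()["tool_pos"],manip.state()["contact_force"])
cv2.imwrite("pics/lift.png",p[...,::-1])
E
```

```text
t: 5.05
tool_pos: [0.5088, 0.2309, 0.3212]
orientation: [[0.996, 0.093, -0.002], [0.093, -0.996, -0.001], [-0.002, 0.001, -1.0]]
contact_force: [1.3, 0.8, -2.5]
finger_gap: 0.084
grasp_force: 40.0
2822 [0.46488264 0.22728693 0.19732401] [0.54826384 0.2682247  0.50532049]
[[ 0.00810934  0.01020434  0.99991505]
 [-0.99578325 -0.09129399  0.0090075 ]
 [-0.09137815  0.9957717  -0.00942097]]
[0.5117805  0.23261205 0.32809755] [2.45703154 0.97244756 2.12046939]
```

View pics/lift.png

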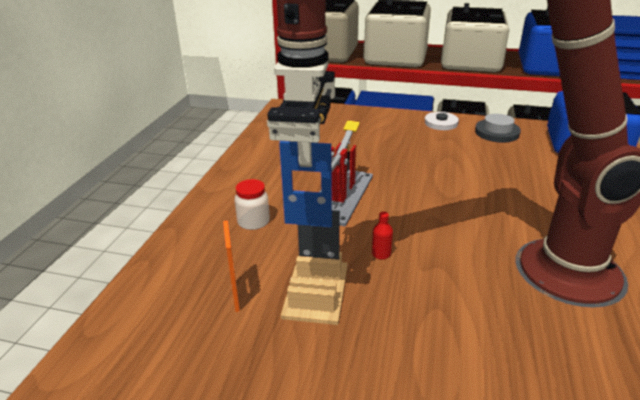

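Only the bracket is in the grip and it hangs straight; the blank at (320,240) still stands in its slot. Next I'll carry it over the blank to in front of the peg.

```bash
python3 -m crank '[{"tx":8,"ty":-40,"tz":0,"wx":0,"wy":0,"wz":-0.04},{"tx":8,"ty":-58,"tz":0,"wx":0,"wy":0,"wz":-0.04},{"tx":8,"ty":-58,"tz":0,"wx":0,"wy":0,"wz":-0.04},{"tx":9,"ty":-58,"tz":0,"wx":0,"wy":0,"wz":-0.04},{"tx":9,"ty":-50,"tz":0,"wx":0,"wy":0,"wz":-0.04}]'
python3 -m crank '[{"tx":0,"ty":0,"tz":-30,"wx":0,"wy":0,"wz":0},{"tx":0,"ty":0,"tz":-45,"wx":0,"wy":0,"wz":0},{"tx":0,"ty":0,"tz":-45,"wx":0,"wy":0,"wz":0},{"tx":0,"ty":0,"tz":-34,"wx":0,"wy":0,"wz":0},{"tx":0,"ty":0,"tz":0,"wx":0,"wy":0,"wz":0}]'
python3 - <<'E'
from h import *
for n in("side","top"):
    p,P,m=cloud(n); np.save(n+"1.npy",P); cv2.imwrite(n+"1.png",p[...,::-1])
    hsv=cv2.cvtColor(p[...,::-1].copy(),cv2.COLOR_BGR2HSV); H,S=hsv[...,0],hsv[...,1]
    M=(H>100)&(H<125)&(S>120)&(P[...,0]>.45)&(P[...,0]<.65)&(P[...,1]>-.08)&(P[...,1]<.03)&(P[...,2]>.02)&(P[...,2]<.215); Q=P[M]
    print(n,len(Q))
    if len(Q)>20:
        print(Q.min(0),Q.max(0),Q.mean(0)); print(np.linalg.svd(Q-Q.mean(0))[2])
s=manip.state();print(s["tool_pos"],s["orientation"][:,1],s["contact_force"])
a=cv2.imread("side1.png")[80:240,260:460]; b=cv2.imread("top1.png")[150:270,300:450]
cv2.imwrite("pics/pre.png",np.hstack([cv2.resize(a,(400,320),interpolation=2),cv2.resize(b,(400,320),interpolation=2)]))
E
```

```text
t: 5.72
tool_pos: [0.5509, -0.0352, 0.3196]
orientation: [[0.994, -0.11, -0.002], [-0.11, -0.994, -0.001], [-0.002, 0.001, -1.0]]
contact_force: [1.2, 0.3, -2.8]
finger_gap: 0.084
grasp_force: 40.0
t: 6.35
tool_pos: [0.5485, -0.0325, 0.1634]
orientation: [[0.994, -0.107, -0.009], [-0.107, -0.994, 0.0], [-0.009, 0.001, -1.0]]
contact_force: [0.4, 0.2, -1.7]
finger_gap: 0.084
grasp_force: 40.0
side 1256
[ 0.50524934 -0.036354    0.04865926] [ 0.5884194  -0.01967277  0.20345889] [ 0.54469774 -0.02741221  0.12263429]
[[-7.39059285e-02  8.89297144e-03  9.97225566e-01]
 [ 9.91271141e-01 -1.08816141e-01  7.44350280e-02]
 [ 1.09176187e-01  9.94022114e-01 -7.73187991e-04]]
top 0
[ 0.5520231  -0.03255378  0.16708997] [-1.06982136e-01 -9.94260939e-01 -8.85034058e-05] [ 0.53514541  0.10466561 -3.26322696]
```

View pics/pre.png

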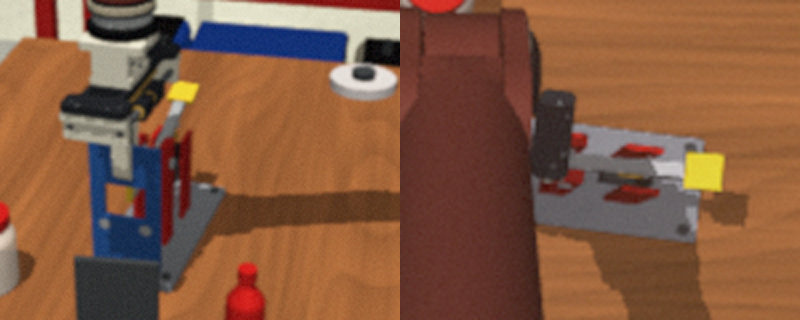

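Side crop: the bracket stands upright in front of the peg, and the yellow nose shows through its window at about crop (127,197). I'll measure the window edges against the rods in the same camera.

```bash
python3 - <<'E'
from h import *
P=np.load("side1.npy"); p=cv2.imread("side1.png"); hsv=cv2.cvtColor(p,cv2.COLOR_BGR2HSV);H,S=hsv[...,0],hsv[...,1]
M=(H>100)&(H<125)&(S>120)&(P[...,0]>.45)&(P[...,0]<.65)&(P[...,1]>-.08)&(P[...,1]<.03)&(P[...,2]>.02)&(P[...,2]<.215)
yx,_=np.where(M),0; 
m=manip.camera_model("side"); f=200/np.tan(np.radians(m["vfov"])/2); W=np.array(m["world_to_cam"])
# mask by projection: print blue mask rows/cols of the window, compare with model prediction
def proj(q): c=W[:3,:3]@q+W[:3,3]; return np.array([m["cx"]+f*c[0]/c[2],m["cy"]+f*c[1]/c[2]])
from scipy import optimize
mask=(M).astype(np.uint8)
a=np.radians(-6.15)
def model(v):
    x,y,z=v; o=np.array([x,y,z]); ex=np.array([np.cos(a),np.sin(a),0]);ey=np.array([-np.sin(a),np.cos(a),0]);ez=np.array([0,0,1.])
    im=np.zeros((400*4,640*4),np.uint8)
    R=lambda w,z0,z1:np.array([4*(proj(o+ex*sx*w+ey*.004+ez*zz)+.5) for sx,zz in((-1,z0),(1,z0),(1,z1),(-1,z1))]).astype(np.int32)
    cv2.fillPoly(im,[R(.042,0,.160)],1); cv2.fillPoly(im,[R(.025,.066,.110)],0)
    return cv2.resize(im.astype(np.float32),(640,400),interpolation=cv2.INTER_AREA)
roi=np.zeros((400,640),bool)
r0=np.array([proj(np.array([.548,-.03,z])) for z in(.04,.155)]); roi[int(r0[1,1]):int(r0[0,1])+5,int(r0[:,0].min())-40:int(r0[:,0].max())+40]=1
# exclude the blank's occluded area: rows where dark blank
dark=(P[...,1]>.1); roi&=~dark
cost=lambda v: np.abs(model([v[0],-.0325,v[1]])-mask)[roi].sum()
best=min(((cost((x,z)),x,z) for x in np.arange(.54,.56,.001) for z in np.arange(.036,.056,.001)))
print(best,roi.sum())
# rods/nose in side0 by projection: nose pixels predicted
P0=np.load("side.npy")
E
```

```text
(np.float32(140.625), np.float64(0.546), np.float64(0.043000000000000003)) 3466
```

```bash
python3 -m crank '[{"tx":3.5,"ty":0,"tz":1.5,"wx":0,"wy":0,"wz":0},{"tx":0,"ty":0,"tz":0,"wx":0,"wy":0,"wz":0},{"tx":-1,"ty":-10,"tz":0,"wx":0,"wy":0,"wz":0},{"tx":-1.1,"ty":-10,"tz":0,"wx":0,"wy":0,"wz":0},{"tx":-1.1,"ty":-10,"tz":0,"wx":0,"wy":0,"wz":0}]'
python3 -m crank '[{"tx":-1.1,"ty":-10,"tz":0,"wx":0,"wy":0,"wz":0},{"tx":-1.1,"ty":-10,"tz":0,"wx":0,"wy":0,"wz":0},{"tx":-1.1,"ty":-10,"tz":0,"wx":0,"wy":0,"wz":0},{"tx":0,"ty":0,"tz":0,"wx":0,"wy":0,"wz":0},{"tx":0,"ty":0,"tz":0,"wx":0,"wy":0,"wz":0}]'
```

```text
t: 7.08
tool_pos: [0.5517, -0.064, 0.1682]
orientation: [[0.994, -0.108, -0.0], [-0.108, -0.994, -0.0], [-0.0, 0.0, -1.0]]
contact_force: [-0.0, 0.8, -2.9]
finger_gap: 0.086
grasp_force: 40.0
t: 7.7
tool_pos: [0.5487, -0.092, 0.1681]
orientation: [[0.994, -0.107, 0.0], [-0.107, -0.994, 0.001], [0.0, -0.001, -1.0]]
contact_force: [-0.1, 0.2, -2.0]
finger_gap: 0.085
grasp_force: 40.0
```

It slid on with no contact force. Now I'll lower it until it touches.

```bash
python3 -m crank '[{"tx":0,"ty":0,"tz":-1.5,"wx":0,"wy":0,"wz":0},{"tx":0,"ty":0,"tz":-1.5,"wx":0,"wy":0,"wz":0},{"tx":0,"ty":0,"tz":0,"wx":0,"wy":0,"wz":0}]'
python3 -m crank '[{"tx":0,"ty":0,"tz":-1,"wx":0,"wy":0,"wz":0},{"tx":0,"ty":0,"tz":-1,"wx":0,"wy":0,"wz":0},{"tx":0,"ty":0,"tz":0,"wx":0,"wy":0,"wz":0}]'
```

```text
t: 8.07
tool_pos: [0.5485, -0.0922, 0.1649]
orientation: [[0.994, -0.106, -0.0], [-0.106, -0.994, 0.0], [-0.001, -0.0, -1.0]]
contact_force: [0.0, -0.3, -3.3]
finger_gap: 0.084
grasp_force: 40.0
t: 8.45
tool_pos: [0.5485, -0.0925, 0.163]
orientation: [[0.994, -0.107, -0.0], [-0.107, -0.994, 0.0], [-0.0, -0.0, -1.0]]
contact_force: [-0.8, -0.7, -3.7]
finger_gap: 0.085
grasp_force: 40.0
```

```bash
python3 -m crank '[{"tx":0,"ty":0,"tz":-1,"wx":0,"wy":0,"wz":0},{"tx":0,"ty":0,"tz":0,"wx":0,"wy":0,"wz":0}]'
python3 -m crank '[{"tx":0,"ty":0,"tz":-1,"wx":0,"wy":0,"wz":0},{"tx":0,"ty":0,"tz":0,"wx":0,"wy":0,"wz":0}]'
```

```text
t: 8.7
tool_pos: [0.5486, -0.0925, 0.162]
orientation: [[0.994, -0.107, -0.0], [-0.107, -0.994, 0.0], [-0.0, -0.0, -1.0]]
contact_force: [0.1, -0.5, -2.0]
finger_gap: 0.085
grasp_force: 40.0
t: 8.95
tool_pos: [0.5487, -0.0925, 0.1614]
orientation: [[0.994, -0.107, 0.0], [-0.107, -0.994, 0.0], [0.0, -0.0, -1.0]]
contact_force: [-0.5, -0.4, -0.9]
finger_gap: 0.083
grasp_force: 40.0
```

```bash
python3 -m crank '[{"tx":0,"ty":0,"tz":-0.6,"wx":0,"wy":0,"wz":0},{"tx":0,"ty":0,"tz":0,"wx":0,"wy":0,"wz":0}]'
python3 -m crank '[{"tx":0,"ty":0,"tz":0,"wx":0,"wy":0,"wz":0},{"tx":0,"ty":0,"tz":0,"wx":0,"wy":0,"wz":0},{"tx":0,"ty":0,"tz":0,"wx":0,"wy":0,"wz":0},{"tx":0,"ty":0,"tz":0,"wx":0,"wy":0,"wz":0}]' -0.2
```

```text
t: 9.2
tool_pos: [0.5488, -0.0926, 0.1613]
orientation: [[0.994, -0.107, 0.001], [-0.107, -0.994, -0.0], [0.001, 0.0, -1.0]]
contact_force: [-1.8, 0.2, 3.6]
finger_gap: 0.08
grasp_force: 40.0
t: 9.7
tool_pos: [0.5487, -0.0925, 0.1604]
orientation: [[0.994, -0.107, -0.0], [-0.107, -0.994, 0.0], [-0.0, -0.0, -1.0]]
contact_force: [-0.6, 0.3, 0.1]
finger_gap: 0.463
grasp_force: 0.0
```

```bash
python3 -m crank '[{"tx":0,"ty":0,"tz":10,"wx":0,"wy":0,"wz":0},{"tx":0,"ty":0,"tz":15,"wx":0,"wy":0,"wz":0},{"tx":0,"ty":0,"tz":20,"wx":0,"wy":0,"wz":0},{"tx":0,"ty":0,"tz":25,"wx":0,"wy":0,"wz":0},{"tx":0,"ty":0,"tz":20,"wx":0,"wy":0,"wz":0}]'
python3 -m crank '[{"tx":-4,"ty":-30,"tz":0,"wx":0,"wy":0,"wz":0},{"tx":-5,"ty":-40,"tz":0,"wx":0,"wy":0,"wz":0},{"tx":-5,"ty":-40,"tz":0,"wx":0,"wy":0,"wz":0},{"tx":-4,"ty":-30,"tz":0,"wx":0,"wy":0,"wz":0},{"tx":-4,"ty":-28,"tz":0,"wx":0,"wy":0,"wz":0}]' 1
python3 - <<'E'
from h import *
s=manip.state();print(s["t"],s["tool_pos"],s["finger_gap"],s["contact_force"])
for n in("side","top"):
    p,P,m=cloud(n); np.save(n+"2.npy",P); cv2.imwrite(n+"2.png",p[...,::-1])
a=cv2.imread("side2.png")[80:240,260:460]; b=cv2.imread("top2.png")[150:270,300:450]
cv2.imwrite("pics/hung.png",np.hstack([cv2.resize(a,(400,320),interpolation=2),cv2.resize(b,(400,320),interpolation=2)]))
E
```

```text
t: 10.32
tool_pos: [0.5492, -0.0926, 0.253]
orientation: [[0.994, -0.107, 0.003], [-0.107, -0.994, -0.0], [0.003, 0.0, -1.0]]
contact_force: [-0.6, 1.0, -1.2]
finger_gap: 0.602
grasp_force: 0.0
t: 10.95
tool_pos: [0.5266, -0.262, 0.2519]
orientation: [[0.994, -0.108, 0.002], [-0.108, -0.994, -0.001], [0.002, 0.001, -1.0]]
contact_force: [-0.0, 0.3, -0.1]
finger_gap: 0.112
grasp_force: 0.0
10.95 [ 0.52657284 -0.26197033  0.25193503] 0.11212466877790894 [-0.00992415  0.25684565 -0.14830891]
```

View pics/hung.png

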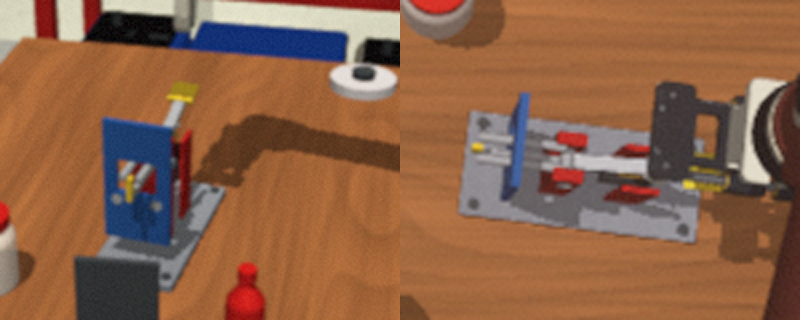

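The bracket hangs on both rods: window over the peg, nose visible through it at crop (130,187), and the plate at stand y about 48. Next I'll press the pad.

```bash
python3 -m crank '[{"tx":0,"ty":1,"tz":-20,"wx":0,"wy":0,"wz":0},{"tx":0,"ty":0,"tz":-25,"wx":0,"wy":0,"wz":0},{"tx":0,"ty":0,"tz":-20,"wx":0,"wy":0,"wz":0},{"tx":0,"ty":0,"tz":-8,"wx":0,"wy":0,"wz":0},{"tx":0,"ty":0,"tz":0,"wx":0,"wy":0,"wz":0}]'
python3 -m crank '[{"tx":0,"ty":0,"tz":-2,"wx":0,"wy":0,"wz":0},{"tx":0,"ty":0,"tz":-2,"wx":0,"wy":0,"wz":0},{"tx":0,"ty":0,"tz":0,"wx":0,"wy":0,"wz":0}]' | grep -E "tool_pos|contact|gap"
python3 -m crank '[{"tx":0,"ty":0,"tz":-2,"wx":0,"wy":0,"wz":0},{"tx":0,"ty":0,"tz":-2,"wx":0,"wy":0,"wz":0},{"tx":0,"ty":0,"tz":0,"wx":0,"wy":0,"wz":0}]' | grep -E "tool_pos|contact"
python3 -m crank '[{"tx":0,"ty":0,"tz":-2,"wx":0,"wy":0,"wz":0},{"tx":0,"ty":0,"tz":-2,"wx":0,"wy":0,"wz":0},{"tx":0,"ty":0,"tz":0,"wx":0,"wy":0,"wz":0}]' | grep -E "tool_pos|contact"
```

```text
t: 11.68
tool_pos: [0.527, -0.2586, 0.1778]
orientation: [[0.994, -0.106, 0.0], [-0.106, -0.994, 0.001], [0.0, -0.001, -1.0]]
contact_force: [-0.6, -0.3, -0.4]
finger_gap: 0.0
grasp_force: 0.0
tool_pos: [0.5267, -0.2596, 0.1737]
contact_force: [0.0, -0.0, 1.2]
finger_gap: 0.007
tool_pos: [0.5265, -0.2595, 0.1694]
contact_force: [0.3, 0.3, -0.4]
tool_pos: [0.5267, -0.2605, 0.1662]
contact_force: [-1.4, -0.1, 6.0]
```

```bash
for i in 1 2 3; do python3 -m crank '[{"tx":0,"ty":0,"tz":-1.5,"wx":0,"wy":0,"wz":0},{"tx":0,"ty":0,"tz":-1.5,"wx":0,"wy":0,"wz":0},{"tx":0,"ty":0,"tz":0,"wx":0,"wy":0,"wz":0}]' | grep -E "tool_pos|contact"; done
```

```text
tool_pos: [0.5266, -0.2613, 0.1634]
contact_force: [-1.6, -2.4, 6.0]
tool_pos: [0.5267, -0.2617, 0.1606]
contact_force: [-1.6, -2.0, 6.3]
tool_pos: [0.5268, -0.262, 0.1577]
contact_force: [-0.9, -2.8, 5.8]
```

```bash
for i in 1 2 3 4; do python3 -m crank '[{"tx":0,"ty":0,"tz":-1,"wx":0,"wy":0,"wz":0},{"tx":0,"ty":0,"tz":-1,"wx":0,"wy":0,"wz":0},{"tx":0,"ty":0,"tz":0,"wx":0,"wy":0,"wz":0}]' | grep -E "tool_pos|contact"; done
```

```text
tool_pos: [0.5269, -0.2623, 0.1558]
contact_force: [-1.5, -2.7, 5.6]
tool_pos: [0.5269, -0.2626, 0.1543]
contact_force: [-2.3, -2.6, 7.5]
tool_pos: [0.5268, -0.263, 0.1526]
contact_force: [-2.0, -2.3, 9.2]
tool_pos: [0.5268, -0.2634, 0.1507]
contact_force: [-3.1, -3.5, 9.0]
```

```bash
for i in 1 2 3 4; do python3 -m crank '[{"tx":0,"ty":0,"tz":-1,"wx":0,"wy":0,"wz":0},{"tx":0,"ty":0,"tz":0,"wx":0,"wy":0,"wz":0}]' | grep -E "tool_pos|contact"; done
```

```text
tool_pos: [0.5268, -0.2636, 0.1498]
contact_force: [-2.5, -3.3, 10.3]
tool_pos: [0.5268, -0.2638, 0.1488]
contact_force: [-3.6, -3.6, 9.3]
tool_pos: [0.5268, -0.2639, 0.1479]
contact_force: [-3.6, -4.1, 11.1]
tool_pos: [0.5268, -0.2641, 0.147]
contact_force: [-3.4, -4.2, 10.9]
```

```bash
for i in 1 2 3 4; do python3 -m crank '[{"tx":0,"ty":0,"tz":-1,"wx":0,"wy":0,"wz":0},{"tx":0,"ty":0,"tz":0,"wx":0,"wy":0,"wz":0}]' | grep -E "tool_pos|contact"; done
```

```text
tool_pos: [0.5267, -0.2642, 0.1459]
contact_force: [-4.2, -3.7, 10.4]
tool_pos: [0.5267, -0.2644, 0.145]
contact_force: [-3.4, -4.8, 10.7]
tool_pos: [0.5267, -0.2645, 0.1441]
contact_force: [-2.8, -4.8, 10.4]
tool_pos: [0.5267, -0.2647, 0.1431]
contact_force: [-2.7, -4.8, 11.0]
```

```bash
for i in 1 2 3 4; do python3 -m crank '[{"tx":0,"ty":0,"tz":-1,"wx":0,"wy":0,"wz":0},{"tx":0,"ty":0,"tz":0,"wx":0,"wy":0,"wz":0}]' | grep -E "tool_pos|contact"; done
```

```text
tool_pos: [0.5267, -0.2648, 0.1422]
contact_force: [-3.8, -5.5, 11.7]
tool_pos: [0.5267, -0.2649, 0.1414]
contact_force: [-3.4, -5.0, 11.8]
tool_pos: [0.5267, -0.265, 0.1403]
contact_force: [-3.0, -5.0, 11.9]
tool_pos: [0.5267, -0.2651, 0.1394]
contact_force: [-3.5, -6.5, 11.6]
```

```bash
for i in 1 2 3 4; do python3 -m crank '[{"tx":0,"ty":0,"tz":-1,"wx":0,"wy":0,"wz":0},{"tx":0,"ty":0,"tz":0,"wx":0,"wy":0,"wz":0}]' | grep -E "tool_pos|contact"; done
```

```text
tool_pos: [0.5266, -0.2652, 0.1384]
contact_force: [-3.3, -4.9, 11.6]
tool_pos: [0.5267, -0.2653, 0.1375]
contact_force: [-2.4, -4.9, 13.1]
tool_pos: [0.5266, -0.2654, 0.1362]
contact_force: [-4.1, -5.8, 10.5]
tool_pos: [0.5266, -0.2655, 0.1348]
contact_force: [-2.2, -6.2, 9.3]
```

The force dropped at z of about 0.136, so the catch should be near z 0.124 and the bumper near 0.120. I'll continue carefully.

```bash
for i in 1 2 3 4; do python3 -m crank '[{"tx":0,"ty":0,"tz":-1,"wx":0,"wy":0,"wz":0},{"tx":0,"ty":0,"tz":-1,"wx":0,"wy":0,"wz":0},{"tx":0,"ty":0,"tz":0,"wx":0,"wy":0,"wz":0}]' | grep -E "tool_pos|contact"; done
```

```text
tool_pos: [0.5267, -0.2651, 0.1325]
contact_force: [-1.7, -6.2, 7.7]
tool_pos: [0.527, -0.2644, 0.1305]
contact_force: [-2.1, -6.0, 8.4]
tool_pos: [0.5271, -0.2637, 0.1281]
contact_force: [-1.8, -4.6, 6.7]
tool_pos: [0.5272, -0.2632, 0.1263]
contact_force: [-1.6, -3.1, 7.7]
```

```bash
for i in 1 2 3; do python3 -m crank '[{"tx":0,"ty":0,"tz":-0.7,"wx":0,"wy":0,"wz":0},{"tx":0,"ty":0,"tz":0,"wx":0,"wy":0,"wz":0}]' | grep -E "tool_pos|contact|^t:"; done
```

```text
t: 21.18
tool_pos: [0.5272, -0.2632, 0.1257]
contact_force: [-1.2, -4.2, 8.5]
t: 21.42
tool_pos: [0.5272, -0.2632, 0.125]
contact_force: [-1.6, -3.2, 8.7]
t: 21.68
tool_pos: [0.5272, -0.2632, 0.1243]
contact_force: [-1.5, -3.7, 8.0]
```

```bash
for i in 1 2 3; do python3 -m crank '[{"tx":0,"ty":0,"tz":-0.6,"wx":0,"wy":0,"wz":0},{"tx":0,"ty":0,"tz":0,"wx":0,"wy":0,"wz":0}]' | grep -E "tool_pos|contact|^t:"; done
```

```text
t: 21.92
tool_pos: [0.5272, -0.2632, 0.1237]
contact_force: [-1.9, -3.3, 8.5]
t: 22.18
tool_pos: [0.5272, -0.2632, 0.1232]
contact_force: [-1.4, -4.2, 9.2]
t: 22.42
tool_pos: [0.5273, -0.2632, 0.123]
contact_force: [-2.6, -2.4, 11.0]
```

```bash
python3 -m crank '[{"tx":0,"ty":0,"tz":-0.6,"wx":0,"wy":0,"wz":0},{"tx":0,"ty":0,"tz":0,"wx":0,"wy":0,"wz":0}]' | grep -E "tool_pos|contact|^t:"
```

```text
t: 22.68
tool_pos: [0.5273, -0.2632, 0.1229]
contact_force: [-3.7, -4.2, 13.6]
```

The position stalls and the force climbs to 13.6 N. That is the bumper, just past the catch, so I'll release slowly and see whether the lever holds.

```bash
for i in 1 2 3; do python3 -m crank '[{"tx":0,"ty":0,"tz":-0,"wx":0,"wy":0,"wz":0},{"tx":0,"ty":0,"tz":1.5,"wx":0,"wy":0,"wz":0},{"tx":0,"ty":0,"tz":1.5,"wx":0,"wy":0,"wz":0},{"tx":0,"ty":0,"tz":0,"wx":0,"wy":0,"wz":0}]' | grep -E "tool_pos|contact|^t:"; done
```

```text
t: 23.18
tool_pos: [0.5272, -0.2632, 0.125]
contact_force: [-1.8, -3.9, 9.0]
t: 23.68
tool_pos: [0.5272, -0.2611, 0.1268]
contact_force: [0.3, -4.1, 5.7]
t: 24.18
tool_pos: [0.5264, -0.2583, 0.1284]
contact_force: [-0.3, -0.9, 0.6]
```

```bash
python3 -m crank '[{"tx":0,"ty":0,"tz":5,"wx":0,"wy":0,"wz":0},{"tx":0,"ty":0,"tz":20,"wx":0,"wy":0,"wz":0},{"tx":0,"ty":0,"tz":40,"wx":0,"wy":0,"wz":0},{"tx":0,"ty":0,"tz":40,"wx":0,"wy":0,"wz":0},{"tx":0,"ty":0,"tz":20,"wx":0,"wy":0,"wz":0}]'
python3 -m crank '[{"tx":-10,"ty":-50,"tz":0,"wx":0,"wy":0,"wz":0},{"tx":-20,"ty":-50,"tz":0,"wx":0,"wy":0,"wz":0},{"tx":-20,"ty":-50,"tz":0,"wx":0,"wy":0,"wz":0},{"tx":-20,"ty":-50,"tz":0,"wx":0,"wy":0,"wz":0},{"tx":0,"ty":0,"tz":0,"wx":0,"wy":0,"wz":0}]' | head -2
python3 - <<'E'
from h import *
for n in("side","top"):
    p,P,m=cloud(n); cv2.imwrite(n+"3.png",p[...,::-1])
    hsv=cv2.cvtColor(p[...,::-1].copy(),cv2.COLOR_BGR2HSV);H,S,V=[hsv[...,i] for i in range(3)]
    Q=P[(H>20)&(H<35)&(S>150)&(V>100)&(P[...,0]>.45)&(P[...,0]<.6)&(P[...,1]>-.32)&(P[...,1]<-.02)&(P[...,2]>.06)]
    for a,b in((-.32,-.2),(-.1,-.02)):
        q=Q[(Q[:,1]>a)&(Q[:,1]<b)]; print(n,len(q),q.mean(0) if len(q) else "",q.max(0) if len(q) else "")
a=cv2.imread("side3.png")[80:240,260:460]; b=cv2.imread("top3.png")[150:270,300:450]
cv2.imwrite("pics/end.png",np.hstack([cv2.resize(a,(400,320),interpolation=2),cv2.resize(b,(400,320),interpolation=2)]))
E
```

```text
t: 24.8
tool_pos: [0.5275, -0.2597, 0.2568]
orientation: [[0.994, -0.107, 0.004], [-0.107, -0.994, -0.001], [0.004, 0.001, -1.0]]
contact_force: [0.2, -0.2, 0.7]
finger_gap: 0.005
grasp_force: 0.0
t: 25.42
tool_pos: [0.4518, -0.4653, 0.2536]
side 81 [ 0.52349479 -0.26246166  0.12568078] [ 0.54360592 -0.24583682  0.12998606]
side 37 [ 0.54631625 -0.05875644  0.16097723] [ 0.5504138  -0.05089461  0.17440286]
top 164 [ 0.52570525 -0.26702717  0.12712846] [ 0.54340205 -0.2490235   0.1309482 ]
top 19 [ 0.54762251 -0.06348521  0.16985277] [ 0.5507561  -0.05663066  0.17535591]
```

View pics/end.png

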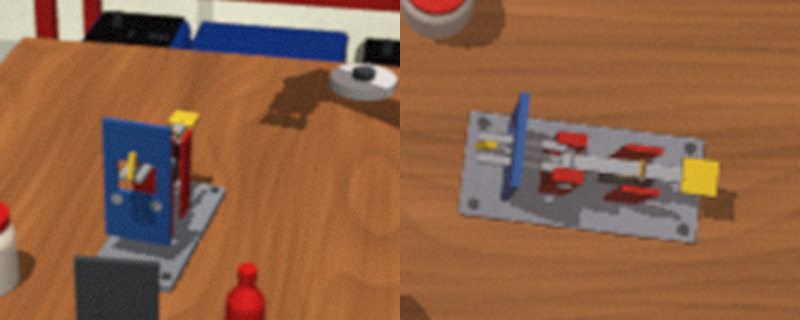

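The pad stays down at z of about 0.127. The nose stands at about 0.175, roughly 25 mm above the rods, in front of the hanging bracket (crop (130,165)). The bystanders in view have not moved, and the robot is clear, so I'll hand in.

```bash
python3 -c "
from station import manip; print(manip.hand_in())"
```

```text
the job is handed in; nothing more can be done
None
```

The bracket hangs by its window on the twin rods, the keeper is latched with its nose about 25 mm above them, and the job was handed in about 26 s in; the press on the lever read 13.6 N at most.

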